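Check-weigh a piston on a beam scale with an arrest lever

ROBOT

A 6-joint arm with a two-finger parallel gripper is mounted at the origin on the work surface. World frame = base frame: x ahead of the robot, y to its left, z up, the work surface at z = 0. Lengths are in mm, angles in rad, forces in N, time in s.
With the tool pointing down it reaches from about 250 to 800 mm from the base axis. Payload 8.5 kg.
Tool frame: the origin (TCP) lies at the very end of the fingers, on their centre line; the grasp point (between the pads) lies 19 mm behind it; z points along the fingers, y is the direction in which the jaws open and shut (so a half turn about z gives the same grasp; the last joint's range is limited). The gripper opens to 85 mm and grips with 20 to 120 N. Pads are 22 mm wide; open, the fingers measure 114 mm over their backs; the gripper's body (76 mm by 85 mm) begins 54 mm behind the grasp point. The pads swing forward as they close: fully open they stand 13 mm farther back than shut.
Start: joints at [1.319, 0.238, -0.013, 1.319, 0, 1.571], TCP at [130.79, 508.402, 231.276] pointing down, gripper open.
Joint ranges: [-2.66, 2.66], [-1.03, 1.9], [-1.14, 1.46], [-1.82, 2.27], [-1.45, 1.34], [-3.14, 3.14]. Speed limits (rad/s): [2.22, 2.22, 2.79, 3.14, 3.14, 3.14].

INTERFACE

Orientations are given as a unit quaternion [x, y, z, w].
In Python, from station import telemetry, viewer, env gives the robot as it stands.
- The arm moves only by the shell command python3 -m creep 'ROWS' [FORCE]. ROWS is JSON, a list of rows, each a list of 5 numbers: the shift along the tool's x, y, z in cm, then the turn about the tool's z in rad, then the closure, from 0 (fully open) to 1 (shut). A call has exactly 8 rows; each row shifts and turns the commanded pose from where the row before left it, along the tool's axes as they then stand; what a row does not reach is not made up. A row lasts 1/10 s, in which the tool goes at most 50 mm and 8.59 degrees, less where a joint would pass 70% of its speed; a pose out of reach is approached as far as the arm can. A call with a gripper value outside its range is refused whole. The fingers move at their own pace and stop on an object; FORCE is the grip in N (left out, the last holds). Time passes only in rows, so rows that do not move let the fingers close, or fill a call up. It gives the time, the measured TCP pose, the force and the opening at its end, in the units of the state.
- telemetry.get_obs(): the state, without advancing time (a new reading comes with each control period).
- viewer.snapshot(name): name is "scene" or "top" or "wrist"; returns (picture, depth): 480x640x3 uint8, red, green, blue; 480x640 float32, mm along the optical axis (not along the pixel's ray), 0 where there is no reading.
- viewer.camera_params(name): a dict with "camera_matrix" (3x3 intrinsics, pixels), "pose" (4x4, takes a point from camera to world coordinates). Camera axes: x right, y down, z forward; pixel columns grow to the right and rows downward; lengths in mm; the calibration is good to about 2 mm. A picture is of the moment at which its call begins: read the wrist's pose just before it. camera_params takes no time and is no camera call; for the wrist camera it gives the pose at the moment of the call.
- env.sign_off(): hands the job in, once; it reports no verdict.
The state is a dict: "t": time; "joints": joint angles; "qd": joint speeds; "joint_efforts": joint torques, N m; "position": TCP position; "ee_rot": TCP orientation; "contact_force": force on the tool from outside, world axes, zero at the start; "wrist_torque": the same for the moment, N m; "grip_width": opening from 0.0 (shut) to 1.0 (fully open).
Only numpy, scipy, OpenCV 4.12 (cv2) and the standard library are available. Lean on these libraries where they do the work, as an engineer would, in place of code of your own. Each camera call takes 0.05 s, during which the arm holds its last target.

TASK

The spark plug socket has been left in one pan of the arrested beam scale: stand it upright in the empty bay of the tray, then stand the piston, crown up, in the freed pan opposite the steel check weight, keeping the beam arrested all the while. Then throw the arrest lever fully over to release the beam, let it tip and rest there for about two seconds, and throw the lever fully back to arrest the beam level again. Leave the check weight in its pan and do not shift the jar, small can, spray can, short sockets or spark plug.

Things in the scene. Friction and masses are not known exactly. Their poses are not given: they have to be found in the camera images.
- scale: bench beam scale, fixed; origin on the bench under the beam's pivot. Its x points from the lever side (-x) to the back, y along the arrested beam. Grey base 190 x 200 x 18 mm (x from -135 to 55 mm), two aluminium cheeks up to 114 mm, beam at 100 mm above the bench with a pan standing above each end, pan centres at y = +120 and -120 mm
- pan_a_floor (a point): centre of the floor of the round steel pan at the scale's +y end, 134 mm above the bench when arrested. Floor 84 mm wide inside, rim 5 mm above the floor, 96 mm over all. The pans stay level as the beam tips, and drop or rise 12 mm
- pan_b_floor (a point): the same for the equal pan at the scale's -y end
- lever (a joint): arrest lever angle (rad), turning about an axis along the scale's x at the pivot. 0 = arrested (stop), leaning 0.55 rad (32 degrees) from upright to the scale's +y; 1.1 = released (stop), leaning as far to -y. It stays where it is left; about 4 N at the knob moves it. At the start 0 to 0.08. The beam comes free gradually as it turns
- lever_knob (a point): centre of the black ball knob, 24 mm wide, at the end of the 10 mm thick lever rod, 85 mm from the pivot; can be pushed sideways with closed fingers
- lever_pivot (a point): pivot of the lever, 110 mm in front (-x) of the scale's origin and 40 mm above the bench; a block 34 x 30 mm up to 46 mm high surrounds it
- beam (a joint): beam tilt (rad): 0 = level (arrested), stops at +0.10 and -0.10; positive raises pan_a. Free, it tips to the stop on the side of the check weight, which is heavier than the piston
- socket_mid (a point): chrome spark plug socket, the tall narrow one: 65 mm high, 25 mm wide in the lower half and 21 mm wide above 38 mm, 60 to 120 g, standing in one of the pans at the start; this point is at its centre, half-way up, z up its axis
- piston_mid (a point): aluminium motorcycle piston standing crown up on the rubber mat: 52 mm diameter, 44 mm high, three dark ring grooves near the top, about 80 to 140 g; this point is at its centre, half-way up, z up its axis
- weight_mid (a point): steel check weight with a knob on top, 42 mm wide, 50 mm high, about 240 g, standing in the pan that does not hold the socket; this point is half-way up. Stays in its pan
- tray: grey plastic tray, fixed, 120 (x) x 170 (y) x 30 mm high, walls and middle divider 4 mm, origin at the centre of its underside; the divider runs along its x and makes two bays. The bay on its -y side holds two short sockets, the one on +y is empty
- tray_bay (a point): centre of the empty bay's floor, 4 mm above the bench; the bay is 112 (x) x 79 mm (y), axes as the tray's
- mat: black rubber mat, fixed, 130 (x) x 210 (y) x 4 mm, on which the piston stands between the jar and the can
- jar_mid (a point): amber glass jar with a steel lid, 42 mm wide, 55 mm high, on the mat close to the piston on the mat's +y side; point half-way up; bystander
- can_mid (a point): small aluminium can, 40 mm wide, 60 mm high, on the mat close to the piston on the mat's -y side; point half-way up; bystander
- short0_mid (a point): short chrome socket, 22 mm wide, 26 mm high, in the tray; point half-way up; bystander
- short1_mid (a point): short chrome socket, 28 mm wide, 30 mm high, in the tray; point half-way up; bystander
- oil_mid (a point): tall grey spray can, 44 mm wide, 180 mm high, standing on the bench close behind the scale, often right behind a pan; point half-way up; bystander
- plug: spark plug lying along its x on the scale's base beside the lever, 65 mm long, 21 mm thick, origin on the base at its threaded end; bystander
Things that resemble listed ones, but are neither listed nor needed, are in the scene too. Leave any pink or red look-alike of the part that bears piston_mid alone.

How it is judged (in metres and radians):
On the way, in this order (a step that is already met when the one before it is completed fails the run):
1. the spark plug socket stands upright, let go, in the empty bay of the tray, the beam still arrested (x of socket_mid in the frame of tray_bay between -0.055 and 0.055 m and y of socket_mid in the frame of tray_bay between -0.038 and 0.038 m and z of socket_mid in the frame of tray_bay between 0.025 and 0.04 m and angle between socket_mid's own z axis and vertical below 0.2 rad and linear speed of socket below 0.02 m/s and contact force between the fingers and socket below 0.1 N and value of joint lever below 0.25 rad), for 0.2 s.
2. the piston stands crown up, let go, in the pan opposite the check weight, the beam still arrested (((horizontal distance between piston_mid and pan_a_floor below 0.022 m and z of piston_mid in the frame of pan_a_floor between 0.015 and 0.029 m and horizontal distance between weight_mid and pan_b_floor below 0.03 m and angle between piston_mid's own z axis and vertical below 0.15 rad) or (horizontal distance between piston_mid and pan_b_floor below 0.022 m and z of piston_mid in the frame of pan_b_floor between 0.015 and 0.029 m and horizontal distance between weight_mid and pan_a_floor below 0.03 m and angle between piston_mid's own z axis and vertical below 0.15 rad)) and linear speed of piston below 0.02 m/s and contact force between the fingers and piston below 0.1 N and value of joint lever below 0.25 rad), for 0.2 s.
3. the lever is thrown over (beyond 0.85 rad) and the beam, untouched, has tipped by more than 0.06 rad and rests there for 1 s with the piston in its pan (value of joint lever above 0.85 rad and (value of joint beam above 0.06 rad or value of joint beam below -0.06 rad) and velocity of joint beam between -0.05 and 0.05 rad/s and ((horizontal distance between piston_mid and pan_a_floor below 0.022 m and z of piston_mid in the frame of pan_a_floor between 0.015 and 0.029 m and horizontal distance between weight_mid and pan_b_floor below 0.03 m and angle between piston_mid's own z axis and vertical below 0.15 rad) or (horizontal distance between piston_mid and pan_b_floor below 0.022 m and z of piston_mid in the frame of pan_b_floor between 0.015 and 0.029 m and horizontal distance between weight_mid and pan_a_floor below 0.03 m and angle between piston_mid's own z axis and vertical below 0.15 rad)) and contact force between each of the arm, the fingers and beam below 0.1 N), for 1 s.
At the end, for the whole second after the job is handed in: Lever back below 0.15 rad, beam level within 0.03 rad; piston crown up, within 22 mm of the centre of the pan opposite the check weight, which is in its own pan; socket upright (within 0.2 rad) on the floor of the tray bay that was empty; all at rest (value of joint lever below 0.15 rad and value of joint beam between -0.03 and 0.03 rad and velocity of joint beam between -0.05 and 0.05 rad/s and ((horizontal distance between piston_mid and pan_a_floor below 0.022 m and z of piston_mid in the frame of pan_a_floor between 0.015 and 0.029 m and horizontal distance between weight_mid and pan_b_floor below 0.03 m and angle between piston_mid's own z axis and vertical below 0.15 rad) or (horizontal distance between piston_mid and pan_b_floor below 0.022 m and z of piston_mid in the frame of pan_b_floor between 0.015 and 0.029 m and horizontal distance between weight_mid and pan_a_floor below 0.03 m and angle between piston_mid's own z axis and vertical below 0.15 rad)) and x of socket_mid in the frame of tray_bay between -0.055 and 0.055 m and y of socket_mid in the frame of tray_bay between -0.038 and 0.038 m and z of socket_mid in the frame of tray_bay between 0.025 and 0.04 m and angle between socket_mid's own z axis and vertical below 0.2 rad and linear speed of each of piston, socket, weight below 0.02 m/s); the robot touches nothing.
It fails at once if the lever is moved towards release (beyond 0.35 rad) while the piston is not standing in the pan opposite the check weight (value of joint lever above 0.35 rad and not ((horizontal distance between piston_mid and pan_a_floor below 0.022 m and z of piston_mid in the frame of pan_a_floor between 0.015 and 0.029 m and horizontal distance between weight_mid and pan_b_floor below 0.03 m and angle between piston_mid's own z axis and vertical below 0.15 rad) or (horizontal distance between piston_mid and pan_b_floor below 0.022 m and z of piston_mid in the frame of pan_b_floor between 0.015 and 0.029 m and horizontal distance between weight_mid and pan_a_floor below 0.03 m and angle between piston_mid's own z axis and vertical below 0.15 rad))).
It fails at once if the check weight leaves the middle of its pan (more than 30 mm from the centre) (horizontal distance between weight_mid and pan_a_floor above 0.03 m and horizontal distance between weight_mid and pan_b_floor above 0.03 m).
It fails at once if a bystander (jar, small can, spray can, short sockets, spark plug) is shifted by more than 20 mm (distance of any of jar_mid, can_mid, short0_mid, short1_mid, oil_mid, plug from where it was at the start of the episode above 0.02 m).
It also fails if it takes over 72 s, if anything falls off the work surface, if the arm or the gripper's body presses on something with over 40 N, if the wrist force passes 120 N, or if a joint passes its speed limit or range.

## Working session

There is one attempt and no reset: what is moved stays moved. The work goes in short steps, Python scripts to look and compute and a shell command to move; the robot and the scene stay as the last step left them, time stands still between calls to the robot, and variables do not carry over. Pictures are saved under pics/ and viewed, and the job is handed in when it is done.

```bash
mkdir -p pics; ls
python3 - <<'E'
from station import telemetry, viewer, env
import cv2,numpy as np
o=telemetry.get_obs();print(o)
for n in("scene","top","wrist"):
    c=viewer.camera_params(n);print(n,c)
    p,d=viewer.snapshot(n);cv2.imwrite(f"pics/{n}0.png",p[:,:,::-1]);np.save(f"pics/{n}0.npy",d)
E
```

```text
pics
{'t': 0.0, 'joints': array([ 1.31898218e+00,  2.38786723e-01, -1.42382998e-02,  1.31920628e+00,
        4.92087983e-05,  1.57081826e+00]), 'qd': array([-0.00041072,  0.00030877, -0.00054686,  0.00025395,  0.00067468,
        0.00062931]), 'joint_efforts': array([-3.34295564e-04, -5.38773322e+01,  3.46438587e+01,  1.83319976e-02,
       -7.51090897e-05,  1.56193725e-06]), 'position': array([130.69285006, 508.04901822, 230.68072252]), 'ee_rot': array([ 1.25585544e-01,  9.92082535e-01, -7.08721618e-04, -1.14500381e-04]), 'contact_force': array([0.21229961, 0.93981923, 0.05745813]), 'wrist_torque': array([ 0.01023713,  0.0197958 , -0.02036122]), 'grip_width': 0.9962691007052014}
scene {'camera_matrix': array([[470.29860072,   0.        , 318.07748129],
       [  0.        , 470.29860072, 238.68353638],
       [  0.        ,   0.        ,   1.        ]]), 'pose': array([[-8.84664160e-01,  2.69810796e-01, -3.80225537e-01,
         8.57672404e+02],
       [ 4.65689324e-01,  5.50592763e-01, -6.92806656e-01,
         6.82489488e+02],
       [ 2.24227133e-02, -7.89968192e-01, -6.12737691e
[... 473 characters left out ...]
       [ 2.91625518e-02, -1.35715320e-01, -9.90318584e-01,
         1.26947428e+03],
       [ 0.00000000e+00,  0.00000000e+00,  0.00000000e+00,
         1.00000000e+00]])}
wrist {'camera_matrix': array([[346.9680924 ,   0.        , 321.72292768],
       [  0.        , 346.9680924 , 234.00414846],
       [  0.        ,   0.        ,   1.        ]]), 'pose': array([[ 2.48710873e-01,  9.26541118e-01,  2.82248929e-01,
         5.90820209e+01],
       [ 9.68577657e-01, -2.37774358e-01, -7.29429712e-02,
         5.25776716e+02],
       [-4.73104265e-04,  2.91521717e-01, -9.56564093e-01,
         3.72645442e+02],
       [ 0.00000000e+00,  0.00000000e+00,  0.00000000e+00,
         1.00000000e+00]])}
```

View pics/scene0.png

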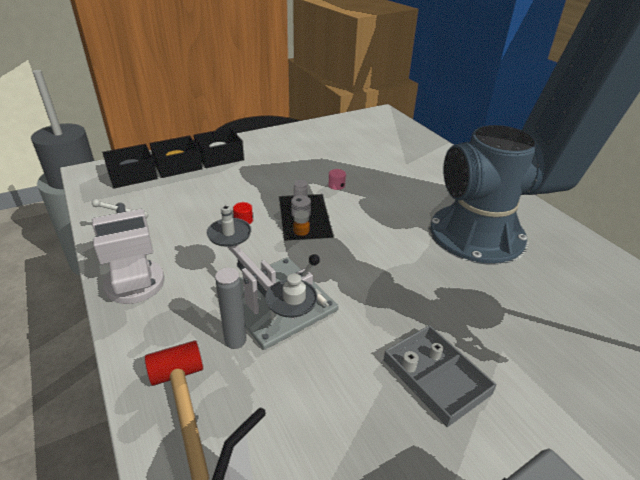

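View pics/top0.png

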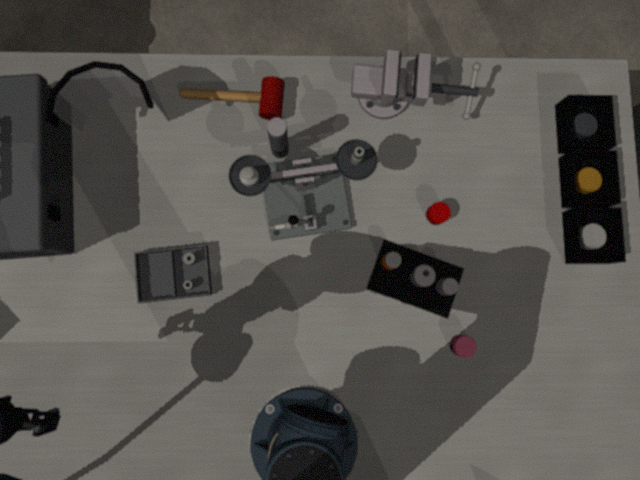

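View pics/wrist0.png

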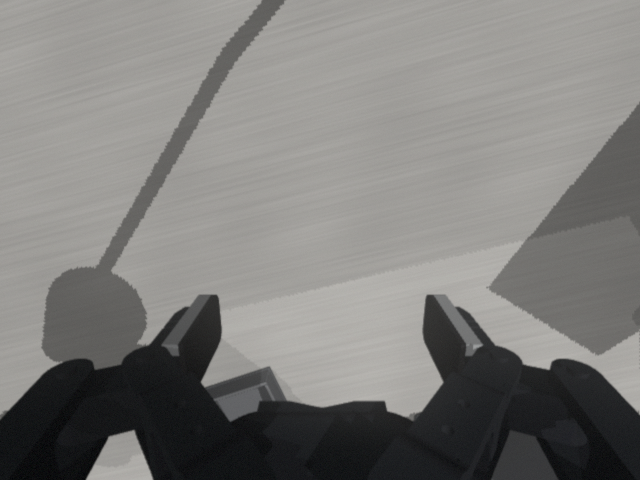

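The top view shows the scale at about (303,190), with the weight in the left pan (250,175) and the socket in the right pan (358,153). The tray is at (175,272) and its empty bay is on the left. The piston is on the mat at (424,275), between the jar (391,260) and the can (448,287). Next I'll zoom in.

```bash
cat > h.py <<'E'
from station import telemetry, viewer, env
import cv2,numpy as np
np.set_printoptions(precision=1,suppress=True)
def pt(c,d,u,v):
    K=c["camera_matrix"];z=d[int(round(v)),int(round(u))]
    p=np.array([(u-K[0,2])/K[0,0]*z,(v-K[1,2])/K[1,1]*z,z,1]);return (c["pose"]@p)[:3]
def ray(c,u,v,h):
    K=c["camera_matrix"];r=c["pose"][:3,:3]@np.array([(u-K[0,2])/K[0,0],(v-K[1,2])/K[1,1],1]);o=c["pose"][:3,3]
    return o+r*(h-o[2])/r[2]
def cloud(c,d):
    K=c["camera_matrix"];v,u=np.mgrid[:480,:640]
    P=np.stack([(u-K[0,2])/K[0,0]*d,(v-K[1,2])/K[1,1]*d,d],-1)
    return P@c["pose"][:3,:3].T+c["pose"][:3,3]
E
python3 - <<'E'
from h import *
a=cv2.imread("pics/top0.png")
def crop(x0,y0,x1,y1,s,n):
    cv2.imwrite(n,cv2.resize(a[y0:y1,x0:x1],None,fx=s,fy=s,interpolation=cv2.INTER_CUBIC))
crop(220,110,390,250,4.5,"pics/c1.png"); crop(360,180,480,360,3.3,"pics/c2.png"); crop(125,230,225,315,6,"pics/c3.png")
a=cv2.imread("pics/scene0.png")
crop(190,180,350,350,3.5,"pics/c4.png")
E
```

```text
(no output)
```

View pics/c1.png

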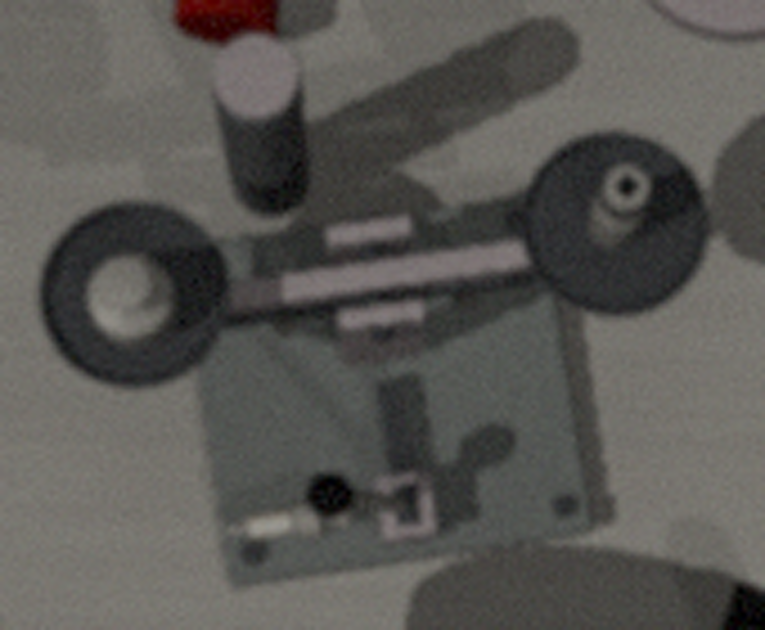

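View pics/c2.png

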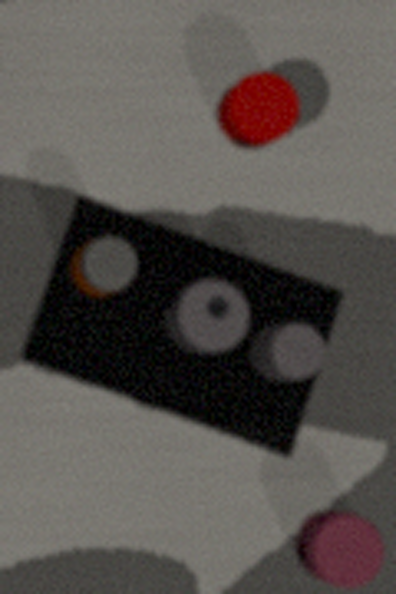

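View pics/c3.png

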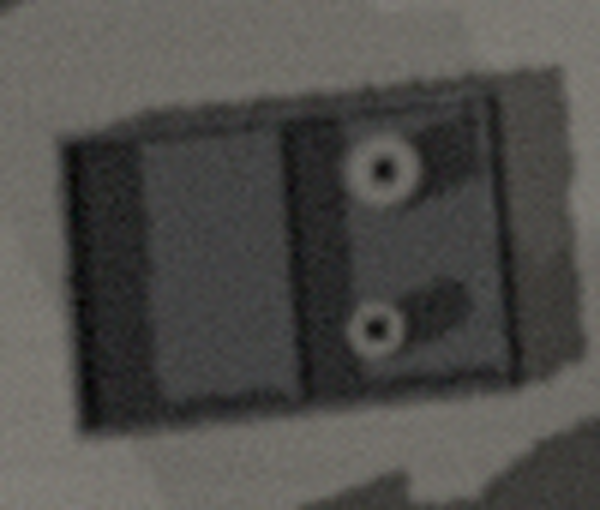

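View pics/c4.png

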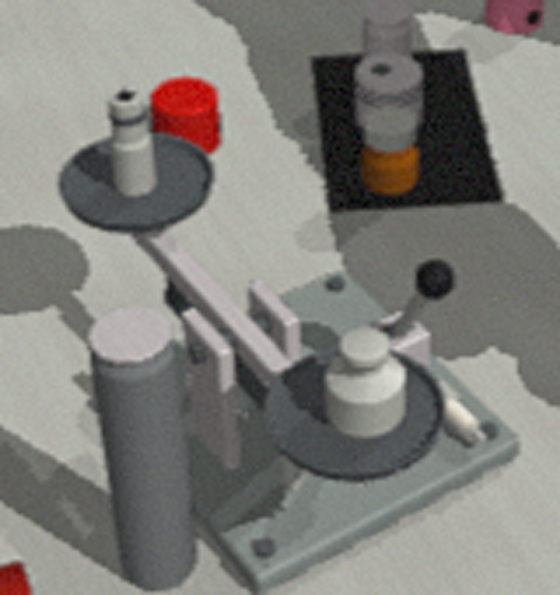

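The crops show the weight in the +y pan and the socket in the −y pan. The lever leans to +y, so it is arrested. Now I'll measure everything.

Run:
```python
from h import *
c=viewer.camera_params("top");d=np.load("pics/top0.npy");P=cloud(c,d)
cs=viewer.camera_params("scene");S=cloud(cs,np.load("pics/scene0.npy"))
def cl(P,ctr,r,z0,z1):
    m=(np.hypot(P[...,0]-ctr[0],P[...,1]-ctr[1])<r)&(P[...,2]>z0)&(P[...,2]<z1)
    q=P[m];
    if len(q)<3: return len(q),None
    (cc,rr)=cv2.minEnclosingCircle(q[:,:2].astype(np.float32));return len(q),q.mean(0),np.array(cc),rr,np.median(q[:,2])
for n,u,v in [("weight",249,175),("socket",359,151),("piston",424,274),("jar",393,259),("can",449,287),("oil",277,127),("knob",293,220),("pivotblk",311,222),("tl",137,252),("tr",208,245),("br",212,292),("bl",140,300),("s1",188,258),("s0",188,284),
 ("panL",236,190),("panR",345,165),("bayfloor",160,272)]:
    print(n,pt(c,d,u,v))
w=pt(c,d,249,175);s=pt(c,d,359,151);p=pt(c,d,424,274);k=pt(c,d,293,220)
print("weight T",cl(P,w,60,170,190),"S",cl(S,w,60,170,190))
print("panA T",cl(P,w,75,120,141),"\n S",cl(S,w,75,120,141))
print("sock T",cl(P,s,35,190,210),"S",cl(S,s,35,190,210))
print("panB T",cl(P,s,80,120,141),"\n S",cl(S,s,80,120,141))
print("piston T",cl(P,p,40,44,56),"S",cl(S,p,40,44,56))
j=pt(c,d,393,259);print("jar T",cl(P,j,40,54,65),"S",cl(S,j,40,54,65))
j=pt(c,d,449,287);print("can T",cl(P,j,40,59,70),"S",cl(S,j,40,59,70))
print("knob T",cl(P,k,30,95,130),"S",cl(S,k,30,95,130))
o=pt(c,d,277,127);print("oil T",cl(P,o,40,170,190),"S",cl(S,o,40,170,190))
t=pt(c,d,175,272)
m=(np.hypot(P[...,0]-t[0],P[...,1]-t[1])<125)&(P[...,2]>20)&(P[...,2]<40)
print("tray",cv2.minAreaRect(P[m][:,:2].astype(np.float32)))
# mat dark mask
a=cv2.imread("pics/top0.png").max(2)
m=((a<25)&(np.hypot(P[...,0]-p[0],P[...,1]-p[1])<135)&(P[...,2]<20));print("mat",cv2.minAreaRect(P[m][:,:2].astype(np.float32)))
```

```text
weight [592.6 119.3 179.9]
socket [ 639.8 -114.2  203.2]
piston [ 387.8 -280.6   49.4]
jar [ 422.7 -207.1   55.9]
can [ 356.9 -334.    66.1]
oil [699.4  60.5 179.5]
knob [503.7  26.1 127.4]
pivotblk [510.9 -15.1  50.8]
tl [441.6 395.4  31.9]
tr [462.3 236.2  -6.7]
br [347.9 222.4   1.1]
bl [329.3 387.3  20. ]
s1 [427.  274.6  36. ]
s0 [366.4 274.7  26.7]
panL [569.5 152.1 135.2]
panR [627.3 -89.9 135.5]
bayfloor [395.7 346.2   8.2]
weight T (113, array([596.1, 122.3, 181.4]), array([596.5, 122.5]), 12.553361892700195, np.float64(181.08042194208997)) S (145, array([598.1, 125.2, 179.3]), array([597. , 122.3]), 13.512060165405273, np.float64(179.87599317968068))
panA T (1083, array([604.2, 122.5, 134. ]), array([602.7, 122.7]), 47.947837829589844, np.float64(133.71844566299524)) 
 S (1151, array([607.1, 128.1, 133.2]), array([601.4, 123. ]), 49.457942962646484, np.float64(132.54087282780745))
sock T (89, array([ 638.8, -113.7,  199.4]), array([ 639.3, -114.2]), 11.042784690856934, np.float64(200.0154601334334)) S (85, array([ 640.9, -110.6,  197.2]), array([ 641.4, -114.3]), 12.4621047
[... 964 characters left out ...]
, np.float64(63.3815607565798))
knob T (94, array([505. ,  25.4, 121.9]), array([506.5,  24.4]), 13.618804931640625, np.float64(123.35856971633211)) S (107, array([508.2,  30.3, 118.6]), array([508.6,  27.3]), 12.921401023864746, np.float64(120.10001403068452))
oil T (293, array([698.9,  62. , 179.9]), array([699.9,  62.6]), 21.04555320739746, np.float64(180.2185070822095)) S (355, array([700.8,  64.9, 178. ]), array([700. ,  61.8]), 21.613183975219727, np.float64(178.8559664192536))
tray ((391.6446533203125, 313.3844299316406), (120.31550598144531, 172.40029907226562), 6.385905742645264)
mat ((380.9075622558594, -269.28857421875), (206.54794311523438, 126.10601043701172), 69.66490936279297)
```

```bash
cat > go.py <<'E'
import sys
from h import *
from scipy.spatial.transform import Rotation as R
# usage: go.py x y z [jawdeg]
o=telemetry.get_obs();r=R.from_quat(o["ee_rot"]).as_matrix();t=[float(x) for x in sys.argv[1:4]]
print("t",o["t"],"pos",o["position"],"F",o["contact_force"],"j",np.round(o["joints"],2),"w",round(o["grip_width"],3))
jaw=np.degrees(np.arctan2(r[1,1],r[0,1]));print("jaw",jaw,"tilt",np.degrees(np.arccos(-r[2,2])))
print("shift cm",np.round(r.T@(np.array(t)-o["position"])/10,2))
if len(sys.argv)>4:
    a=(jaw-float(sys.argv[4])+90)%180-90;print("turn rad",round(np.radians(a),3))
E
python3 -m creep '[[0,0,0,0.149,0],[0,0,0,0.149,0],[0,0,0,0.149,0],[0,0,0,0.149,0],[0,0,0,0.149,0],[0,0,0,0.149,0],[0,0,0,0.149,0],[0,0,0,0.149,0]]' 60; python3 go.py 639.7 -114.2 235 6.4
```

```text
t: 0.95
position: [130.8, 508.2, 231.0]
ee_rot: [0.663, 0.749, -0.0, 0.0]
contact_force: [-0.5, 0.9, -0.0]
grip_width: 1.004
t 0.95 pos [130.8 508.2 231. ] F [-0.5  0.9 -0. ] j [ 1.3  0.2 -0.   1.3 -0.   2.8] w 1.004
jaw 6.927808422841194 tilt 0.041839897131424705
shift cm [-67.9  43.   -0.4]
turn rad 0.009
```

```bash
python3 -m creep '[[-2.5,1.6,0,0,0],[-4.1,2.6,0,0,0],[-4.1,2.6,0,0,0],[-4.1,2.6,0,0,0],[-4.1,2.6,0,0,0],[-4.1,2.6,0,0,0],[-4.1,2.6,0,0,0],[-4.1,2.6,0,0,0]]'; python3 -m creep '[[-4.1,2.6,0,0,0],[-4.1,2.6,0,0,0],[-4.1,2.6,0,0,0],[-4.1,2.6,0,0,0],[-4.1,2.6,0,0,0],[-4.1,2.6,0,0,0],[-4.1,2.6,0,0,0],[-2.5,1.6,0,0,0]]'; python3 go.py 639.7 -114.2 225 6.4
```

```text
t: 1.75
position: [367.5, 222.2, 231.3]
ee_rot: [0.661, 0.751, 0.0, 0.0]
contact_force: [1.1, 0.6, -0.4]
grip_width: 1.001
t: 2.55
position: [604.2, -63.3, 230.6]
ee_rot: [0.662, 0.75, -0.0, 0.0]
contact_force: [-0.2, 0.3, -0.7]
grip_width: 1.004
t 2.55 pos [604.2 -63.3 230.6] F [-0.2  0.3 -0.7] j [-0.1  0.4  0.2  1.4 -0.   1.3] w 1.004
jaw 7.169873185180815 tilt 0.029257730164796786
shift cm [-5.5  2.9  0.6]
turn rad 0.013
```

```bash
python3 -m creep '[[-2.7,1.4,0,0,0],[-2.8,1.5,0,0,0],[0,0,0,0,0],[0,0,1.5,0,0],[0,0,1.5,0,0],[0,0,1.5,0,0],[0,0,0.5,0,0],[0,0,0,0,0]]'; python3 go.py 639.7 -114.2 143 6.4
python3 - <<'E'
from h import *
for n in("wrist","top"):
    p,d=viewer.snapshot(n);cv2.imwrite(f"pics/{n}1.png",p[:,:,::-1])
E
```

```text
t: 3.35
position: [637.7, -110.8, 180.7]
ee_rot: [0.661, 0.751, -0.0, -0.001]
contact_force: [0.2, -0.3, -1.3]
grip_width: 1.003
t 3.35 pos [ 637.7 -110.8  180.7] F [ 0.2 -0.3 -1.3] j [-0.2  0.5  0.2  1.3 -0.   1.3] w 1.003
jaw 7.294412350623032 tilt 0.09963522255261369
shift cm [-0.4  0.2  3.8]
turn rad 0.016
```

View pics/wrist1.png

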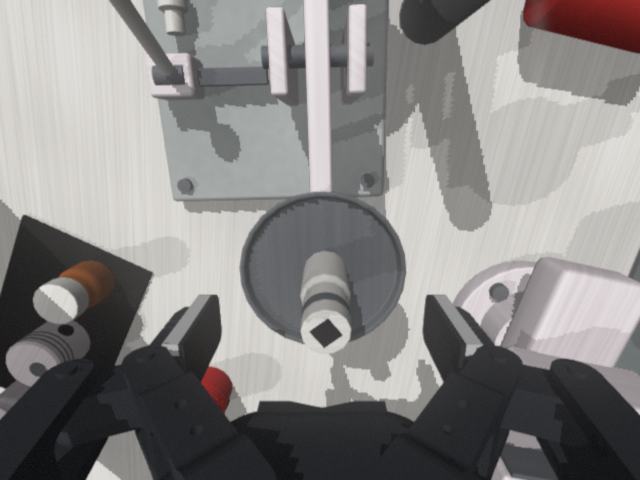

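The wrist view shows the socket (325,330) midway between the fingers. I'll descend and grip.

```bash
python3 -m creep '[[-0.4,0.2,0.8,0,0],[0,0,1.5,0,0],[0,0,1.5,0,0],[0,0,0,0,0],[0,0,0,0,0.6],[0,0,0,0,1],[0,0,0,0,1],[0,0,0,0,1]]' 60;python3 -m creep '[[0,0,0,0,1],[0,0,0,0,1],[0,0,0,0,1],[0,0,0,0,1],[0,0,-1,0,1],[0,0,-2,0,1],[0,0,-2.5,0,1],[0,0,-2.5,0,1]]'; python3 go.py 387 354.6 230 6.4
python3 - <<'E'
from h import *
for n in("wrist","scene"):
    p,d=viewer.snapshot(n);cv2.imwrite(f"pics/{n}2.png",p[:,:,::-1])
E
```

```text
t: 4.25
position: [641.2, -115.1, 143.9]
ee_rot: [0.661, 0.751, 0.0, 0.0]
contact_force: [-0.4, 0.1, -0.7]
grip_width: 0.331
t: 5.05
position: [640.5, -114.9, 224.4]
ee_rot: [0.661, 0.751, -0.0, -0.0]
contact_force: [0.7, -0.5, -1.3]
grip_width: 0.275
t 5.05 pos [ 640.5 -114.9  224.4] F [ 0.7 -0.5 -1.3] j [-0.2  0.5  0.3  1.4 -0.   1.3] w 0.275
jaw 7.277961984935389 tilt 0.049857785117939264
shift cm [ 49.8 -19.2  -0.5]
turn rad 0.015
```

View pics/wrist2.png

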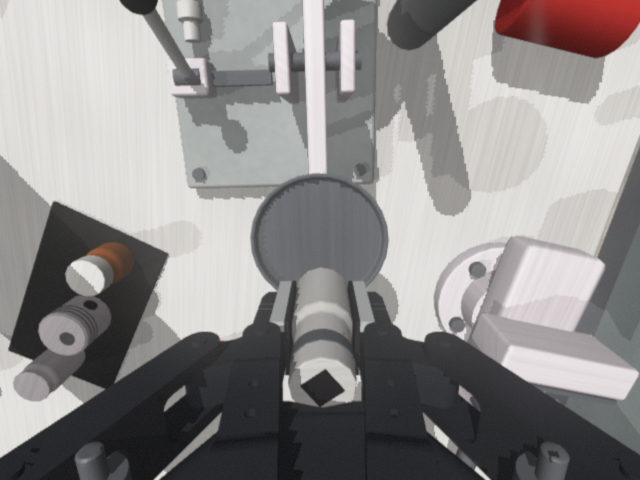

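View pics/scene2.png

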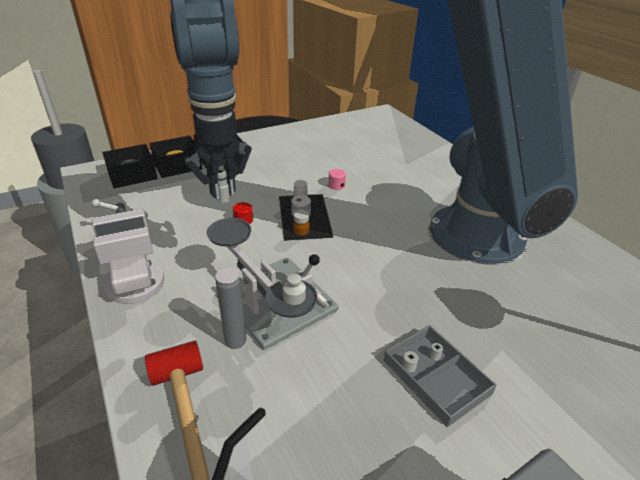

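The socket is held upright. I'll carry it to the tray.

```bash
python3 -m creep '[[2,-0.8,-0.5,0,1],[4.2,-1.6,0,0,1],[4.2,-1.6,0,0,1],[4.2,-1.6,0,0,1],[4.2,-1.6,0,0,1],[4.2,-1.6,0,0,1],[4.2,-1.6,0,0,1],[4.2,-1.6,0,0,1]]';python3 -m creep '[[4.2,-1.6,0,0,1],[4.2,-1.6,0,0,1],[4.2,-1.6,0,0,1],[3.5,-1.4,0,0,1],[2,-0.8,0,0,1],[0,0,0,0,1],[0,0,0,0,1],[0,0,0,0,1]]'; python3 go.py 387 354.6 60 6.4
```

```text
t: 5.95
position: [479.6, 182.8, 227.8]
ee_rot: [0.661, 0.751, -0.001, -0.0]
contact_force: [0.6, 0.1, -0.8]
grip_width: 0.269
t: 6.75
position: [389.5, 351.1, 228.0]
ee_rot: [0.661, 0.75, -0.0, 0.0]
contact_force: [0.2, -0.5, -0.9]
grip_width: 0.269
t 6.75 pos [389.5 351.1 228. ] F [ 0.2 -0.5 -0.9] j [ 0.7  0.2 -0.   1.3 -0.   2.2] w 0.269
jaw 7.250993009972956 tilt 0.05343074661971945
shift cm [ 0.4 -0.2 16.8]
turn rad 0.015
```

```bash
python3 -m creep '[[0.4,-0.2,2,0,1],[0,0,4,0,1],[0,0,4,0,1],[0,0,4,0,1],[0,0,3.5,0,1],[0,0,2,0,1],[0,0,1,0,1],[0,0,0,0,1]]'; python3 go.py 387 354.6 14 6.4
python3 - <<'E'
from h import *
for n in("wrist","scene"):
    p,d=viewer.snapshot(n);cv2.imwrite(f"pics/{n}3.png",p[:,:,::-1])
E
```

```text
t: 7.55
position: [387.1, 354.4, 22.4]
ee_rot: [0.661, 0.75, -0.001, -0.0]
contact_force: [0.1, 0.0, -1.2]
grip_width: 0.268
t 7.55 pos [387.1 354.4  22.4] F [ 0.1  0.  -1.2] j [ 0.7  0.4 -0.4  0.8 -0.   2.2] w 0.268
jaw 7.200093270913675 tilt 0.12666411354381596
shift cm [ 0.  -0.   0.8]
turn rad 0.014
```

View pics/wrist3.png

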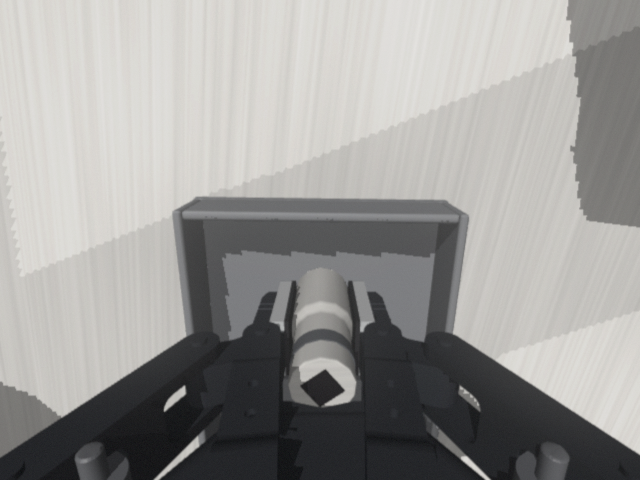

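View pics/scene3.png

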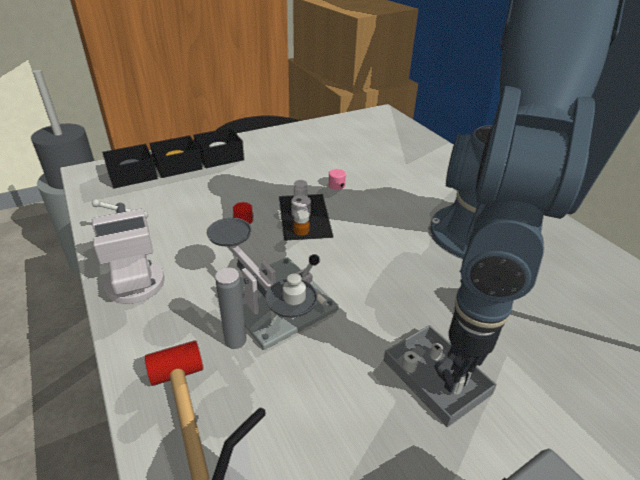

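The socket is in the middle of the bay. I'll lower it gently.

```bash
python3 -m creep '[[0,0,0.2,0,1],[0,0,0.2,0,1],[0,0,0.2,0,1],[0,0,0.1,0,1],[0,0,0,0,1],[0,0,0,0,1],[0,0,0,0,1],[0,0,0,0,1]]'
```

```text
t: 8.45
position: [387.2, 355.7, 16.3]
ee_rot: [0.661, 0.751, -0.0, 0.0]
contact_force: [-0.1, -0.8, -0.4]
grip_width: 0.27
```

```bash
python3 -m creep '[[0,0,0.1,0,1],[0,0,0.1,0,1],[0,0,0,0,1],[0,0,0,0,1],[0,0,0,0,1],[0,0,0,0,1],[0,0,0,0,1],[0,0,0,0,1]]'
```

```text
t: 9.25
position: [387.2, 355.6, 14.3]
ee_rot: [0.661, 0.751, -0.0, 0.0]
contact_force: [0.6, -0.1, -1.3]
grip_width: 0.273
```

```bash
python3 -m creep '[[0,0,0.1,0,1],[0,0,0,0,1],[0,0,0.1,0,1],[0,0,0,0,1],[0,0,0,0,1],[0,0,0,0,1],[0,0,0,0,1],[0,0,0,0,1]]'
```

```text
t: 10.05
position: [387.2, 355.6, 13.0]
ee_rot: [0.661, 0.751, 0.0, 0.0]
contact_force: [-2.3, -1.8, 8.6]
grip_width: 0.269
```

The socket has touched the floor. I'll release it part way, because the bay is narrow, and rise.

```bash
python3 -m creep '[[0,0,0,0,0.5],[0,0,0,0,0.5],[0,0,0,0,0.5],[0,0,-0.5,0,0.5],[0,0,-2,0,0.5],[0,0,-3,0,0.5],[0,0,-4,0,0.4],[0,0,-4,0,0]]'; python3 -m creep '[[0,0,-4,0,0],[-1.5,-1,-3,0.1,0],[0,0,0,0.1,0],[0,0,0,0.1,0],[0,0,0,0.1,0],[0,0,0,0.1,0],[0,0,0,0.07,0],[0,0,0,0,0]]';python3 go.py 385.2 -281 230 -25.5
python3 - <<'E'
from h import *
for n in("scene","top"):
    p,d=viewer.snapshot(n);cv2.imwrite(f"pics/{n}4.png",p[:,:,::-1]);np.save(f"pics/{n}4.npy",d)
    c=viewer.camera_params(n);P=cloud(c,d)
    m=(np.hypot(P[...,0]-387,P[...,1]-355)<25)&(P[...,2]>50)&(P[...,2]<85);print(m.sum(),P[m].mean(0) if m.any() else "",P[m][:,2].max() if m.any() else "")
E
```

```text
t: 10.85
position: [386.8, 355.3, 148.8]
ee_rot: [0.661, 0.751, -0.0, -0.0]
contact_force: [0.6, 0.2, 1.3]
grip_width: 0.755
t: 11.65
position: [379.1, 339.5, 217.5]
ee_rot: [0.845, 0.534, 0.0, 0.0]
contact_force: [0.3, 0.3, -0.4]
grip_width: 1.003
t 11.65 pos [379.1 339.5 217.5] F [ 0.3  0.3 -0.4] j [ 0.7  0.2 -0.1  1.3 -0.   2.8] w 1.003
jaw -25.43620067911309 tilt 0.002528406220346276
shift cm [-55.8  27.2  -1.2]
turn rad 0.001
178 [390.6 358.5  63.7] 71.09616449834448
85 [387.7 355.   67.2] 75.67064362725273
```

View pics/scene4.png

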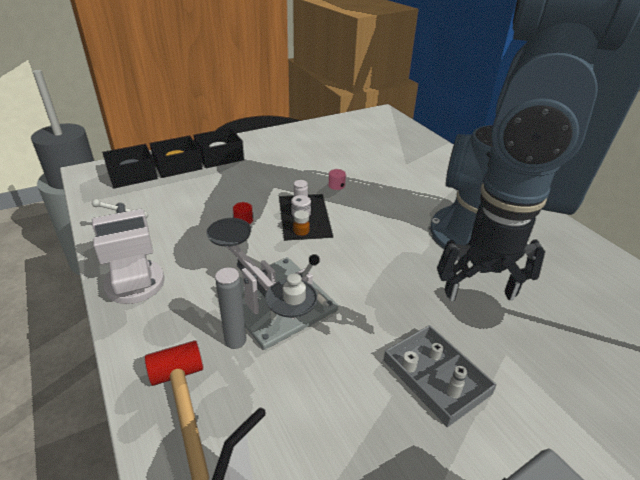

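The scene view shows the socket upright in the bay at (457,380). Next is the piston.

```bash
python3 -m creep '[[-2,1,-1,0,0],[-4,1.95,0,0,0],[-4,1.95,0,0,0],[-4,1.95,0,0,0],[-4,1.95,0,0,0],[-4,1.95,0,0,0],[-4,1.95,0,0,0],[-4,1.95,0,0,0]]'; python3 -m creep '[[-4,1.95,0,0,0],[-4,1.95,0,0,0],[-4,1.95,0,0,0],[-4,1.95,0,0,0],[-4,1.95,0,0,0],[-4,1.95,0,0,0],[-1.8,0.8,0,0,0],[0,0,0,0,0]]';python3 go.py 385.2 -281 100 -25.5
```

```text
t: 12.55
position: [382.6, 4.0, 227.7]
ee_rot: [0.845, 0.535, 0.0, 0.0]
contact_force: [0.9, 0.5, 0.4]
grip_width: 1.001
t: 13.35
position: [385.1, -283.4, 227.0]
ee_rot: [0.846, 0.534, -0.0, 0.0]
contact_force: [0.9, 1.2, -0.6]
grip_width: 1.001
t 13.35 pos [ 385.1 -283.4  227. ] F [ 0.9  1.2 -0.6] j [-0.6  0.2 -0.1  1.3 -0.   1.4] w 1.001
jaw -25.469270795670017 tilt 0.027129027864950146
shift cm [ 0.2 -0.1 12.7]
turn rad 0.001
```

```bash
python3 -m creep '[[0.2,-0.1,1,0,0],[0,0,3,0,0],[0,0,3,0,0],[0,0,3,0,0],[0,0,2.5,0,0],[0,0,1,0,0],[0,0,0,0,0],[0,0,0,0,0]]';python3 go.py 385.2 -281 14 -25.5
python3 - <<'E'
from h import *
for n in("wrist","top"):
    p,d=viewer.snapshot(n);cv2.imwrite(f"pics/{n}5.png",p[:,:,::-1])
E
```

```text
t: 14.15
position: [385.7, -278.5, 93.2]
ee_rot: [0.845, 0.535, 0.0, 0.0]
contact_force: [-0.2, -0.4, -0.1]
grip_width: 1.0
t 14.15 pos [ 385.7 -278.5   93.2] F [-0.2 -0.4 -0.1] j [-0.6  0.2 -0.4  0.9 -0.   1.4] w 1.0
jaw -25.32080405665881 tilt 0.04908492813001222
shift cm [-0.2  0.1  7.9]
turn rad 0.003
```

View pics/wrist5.png

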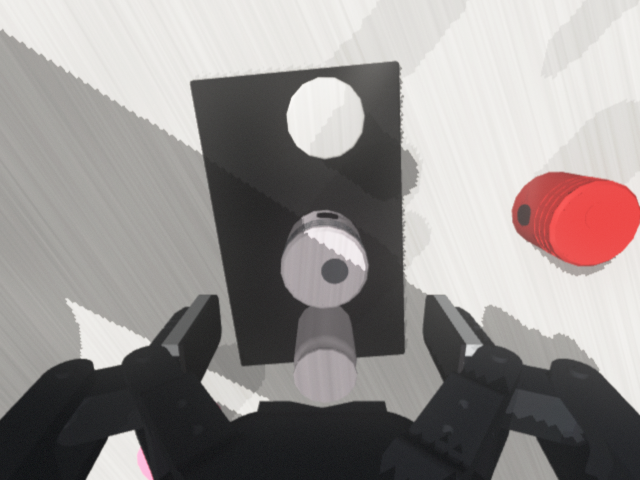

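Run:
```python
from h import *
c=viewer.camera_params("wrist");print(ray(c,324,265,48), ray(c,325,117,59), ray(c,325,375,64))
```

```text
[ 387. -282.   48.] [ 421.9 -208.7   59. ] [ 360.5 -339.4   64. ]
```

The wrist ray gives the piston at (387,−282), which agrees with the first measurement to within 2 mm. I'll descend.

```bash
python3 -m creep '[[-0.2,0.1,1,0,0],[0.1,0.1,2,0,0],[0,0,2,0,0],[0,0,1.7,0,0],[0,0,1.1,0,0],[0,0,0,0,0],[0,0,0,0,0],[0,0,0,0,0]]';python3 go.py 386 -281.5 14 -25.5
```

```text
t: 15.05
position: [387.1, -281.0, 15.1]
ee_rot: [0.845, 0.534, 0.0, 0.001]
contact_force: [-1.0, -0.2, 0.1]
grip_width: 0.999
t 15.05 pos [ 387.1 -281.    15.1] F [-1.  -0.2  0.1] j [-0.6  0.3 -0.5  0.7 -0.   1.4] w 0.999
jaw -25.386856535029853 tilt 0.0798956743976919
shift cm [-0.1 -0.1  0.1]
turn rad 0.002
```

```bash
python3 -m creep '[[0,0,0,0,1],[0,0,0,0,1],[0,0,0,0,1],[0,0,0,0,1],[0,0,0,0,1],[0,0,-1,0,1],[0,0,-2,0,1],[0,0,-3,0,1]]' 60;python3 -m creep '[[0,0,-4,0,1],[0,0,-4,0,1],[0,0,-4,0,1],[0,0,-3.5,0,1],[0,0,-1,0,1],[0,0,0,0,1],[0,0,0,0,1],[0,0,0,0,1]]';python3 go.py 638.5 -114.8 225 -25.5
python3 - <<'E'
from h import *
for n in("wrist","scene"):
    p,d=viewer.snapshot(n);cv2.imwrite(f"pics/{n}6.png",p[:,:,::-1]);np.save(f"pics/{n}6.npy",d)
E
```

```text
t: 15.85
position: [385.7, -279.8, 74.4]
ee_rot: [0.845, 0.534, -0.001, -0.001]
contact_force: [0.7, -0.3, -1.2]
grip_width: 0.587
t: 16.65
position: [385.9, -280.0, 237.7]
ee_rot: [0.845, 0.534, -0.001, -0.001]
contact_force: [-0.4, -0.3, -1.0]
grip_width: 0.591
t 16.65 pos [ 385.9 -280.   237.7] F [-0.4 -0.3 -1. ] j [-0.6  0.2 -0.1  1.3 -0.   1.4] w 0.591
jaw -25.383055072280207 tilt 0.1592169770135701
shift cm [25.8 15.7  1.2]
turn rad 0.002
```

View pics/wrist6.png

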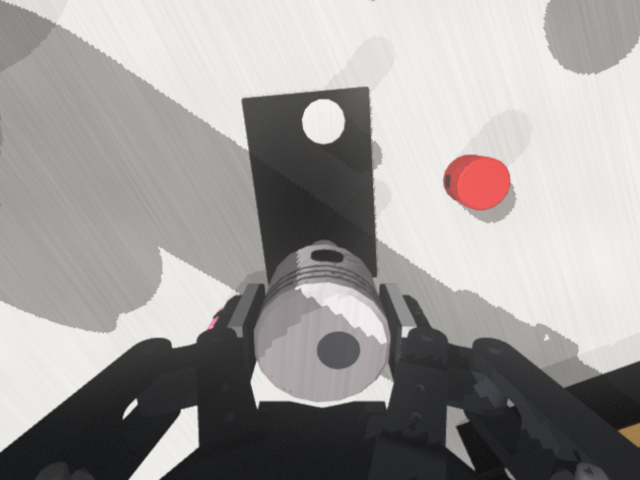

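View pics/scene6.png

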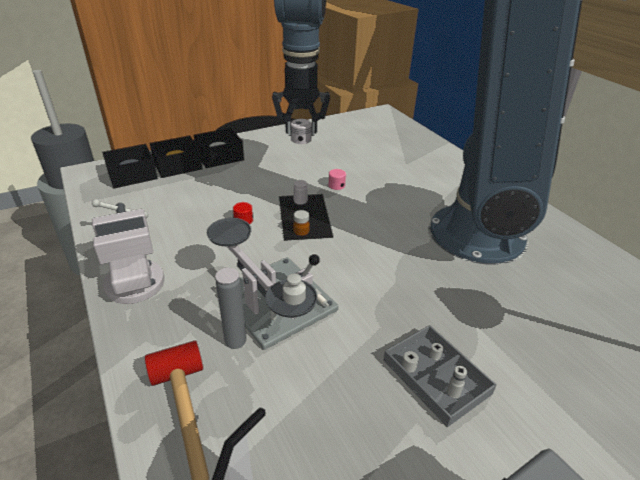

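The piston is held crown up and level. The jar and can are still standing. I'll move it over pan B.

```bash
python3 - <<'E'
from h import *
c=viewer.camera_params("wrist");o=telemetry.get_obs();print(o["position"],ray(c,322,342,o["position"][2]+33))
E
python3 -m creep '[[2,1.2,0,0,1],[4,2.45,0,0,1],[4,2.45,0,0,1],[4,2.45,0,0,1],[4,2.45,0,0,1],[4,2.45,0,0,1],[2.5,1.5,0,0,1],[1.3,0.75,0,0,1]]';python3 -m creep '[[0,0,0,0,1],[0,0,1,0,1],[0,0,1.5,0,1],[0,0,1.5,0,1],[0,0,1.5,0,1],[0,0,1.5,0,1],[0,0,0.7,0,1],[0,0,0,0,1]]';python3 go.py 638.5 -114.8 146 -25.5
python3 - <<'E'
from h import *
for n in("wrist","scene","top"):
    p,d=viewer.snapshot(n);cv2.imwrite(f"pics/{n}7.png",p[:,:,::-1]);np.save(f"pics/{n}7.npy",d)
c=viewer.camera_params("wrist");o=telemetry.get_obs();print(o["position"],ray(c,322,342,o["position"][2]+33))
E
```

```text
[ 386.1 -280.1  238. ] [ 386.7 -280.9  271. ]
t: 17.55
position: [640.8, -112.7, 237.3]
ee_rot: [0.845, 0.535, -0.001, -0.001]
contact_force: [-0.6, -1.3, -1.6]
grip_width: 0.588
t: 18.35
position: [637.6, -115.3, 161.1]
ee_rot: [0.845, 0.534, -0.001, -0.001]
contact_force: [-0.4, -1.1, -1.3]
grip_width: 0.586
t 18.35 pos [ 637.6 -115.3  161.1] F [-0.4 -1.1 -1.3] j [-0.2  0.5  0.2  1.3 -0.   1.8] w 0.586
jaw -25.43704853289202 tilt 0.13433201116330562
shift cm [0.1 0.1 1.5]
turn rad 0.001
[ 639.1 -115.1  163. ] [ 639.7 -115.8  196. ]
```

View pics/wrist7.png

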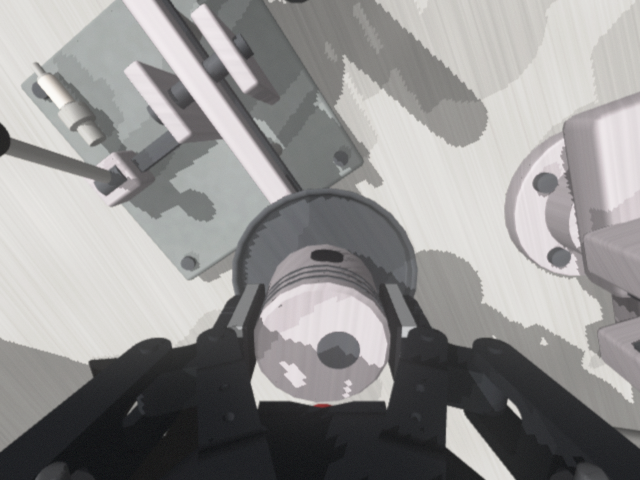

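View pics/scene7.png

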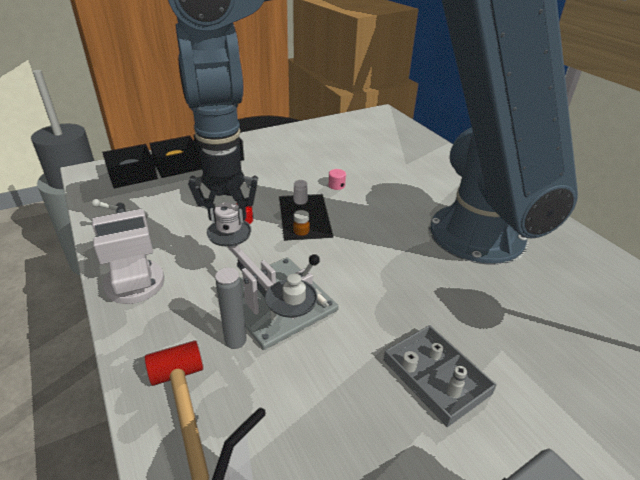

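The piston is centred over the pan, within 2 mm. I'll lower it.

```bash
python3 -m creep '[[0,0,0.5,0,1],[0,0,0.5,0,1],[0,0,0.3,0,1],[0,0,0.1,0,1],[0,0,0,0,1],[0,0,0,0,1],[0,0,0,0,1],[0,0,0,0,1]]'
```

```text
t: 19.3
position: [639.1, -114.7, 148.5]
ee_rot: [0.845, 0.534, 0.0, 0.0]
contact_force: [0.1, 0.4, -0.8]
grip_width: 0.593
```

```bash
python3 -m creep '[[0,0,0.1,0,1],[0,0,0,0,1],[0,0,0,0,1],[0,0,0,0,1],[0,0,0,0,1],[0,0,0,0,1],[0,0,0,0,1],[0,0,0,0,1]]'
```

```text
t: 20.1
position: [639.1, -114.8, 147.3]
ee_rot: [0.845, 0.534, -0.0, 0.0]
contact_force: [-1.0, 0.7, -1.4]
grip_width: 0.589
```

```bash
python3 -m creep '[[0,0,0.1,0,1],[0,0,0,0,1],[0,0,0,0,1],[0,0,0,0,1],[0,0,0,0,1],[0,0,0,0,1],[0,0,0,0,1],[0,0,0,0,1]]'
```

```text
t: 20.9
position: [639.1, -114.8, 146.4]
ee_rot: [0.845, 0.534, 0.0, 0.0]
contact_force: [0.3, 0.7, 1.7]
grip_width: 0.588
```

```bash
python3 -m creep '[[0,0,0.05,0,1],[0,0,0,0,1],[0,0,0,0,0.3],[0,0,0,0,0],[0,0,0,0,0],[0,0,0,0,0],[0,0,0,0,0],[0,0,0,0,0]]'; python3 -m creep '[[0,0,-1,0,0],[0,0,-2.5,0,0],[0,0,-3,0,0],[0,0,-3,0,0],[0,0,-1,0,0],[0,0,0,0,0],[0,0,0,0,0],[0,0,0,0,0]]'; python3 go.py 480 100 260
python3 - <<'E'
from h import *
for n in("wrist","scene"):
    p,d=viewer.snapshot(n);cv2.imwrite(f"pics/{n}8.png",p[:,:,::-1]);np.save(f"pics/{n}8.npy",d)
    c=viewer.camera_params(n);P=cloud(c,d)
    m=(np.hypot(P[...,0]-639,P[...,1]+115)<36)&(P[...,2]>172)&(P[...,2]<184);print(m.sum(),cv2.minEnclosingCircle(P[m][:,:2].astype(np.float32)) if m.any() else "",np.median(P[m][:,2]))
E
```

```text
t: 21.7
position: [639.0, -114.8, 145.8]
ee_rot: [0.845, 0.534, -0.0, -0.0]
contact_force: [-0.9, 0.2, 0.3]
grip_width: 0.999
t: 22.5
position: [638.5, -114.6, 249.3]
ee_rot: [0.845, 0.534, -0.001, -0.001]
contact_force: [-0.2, 0.4, -0.4]
grip_width: 0.999
t 22.5 pos [ 638.5 -114.6  249.3] F [-0.2  0.4 -0.4] j [-0.2  0.5  0.4  1.5 -0.   1.8] w 0.999
jaw -25.380813832099616 tilt 0.13820436582941403
shift cm [ 12.6 -23.5  -1. ]
4673 ((637.7954711914062, -118.51445007324219), 26.125324249267578) 178.55146681826074
319 ((637.2963256835938, -115.19434356689453), 26.850906372070312) 178.18222418082303
```

View pics/wrist8.png

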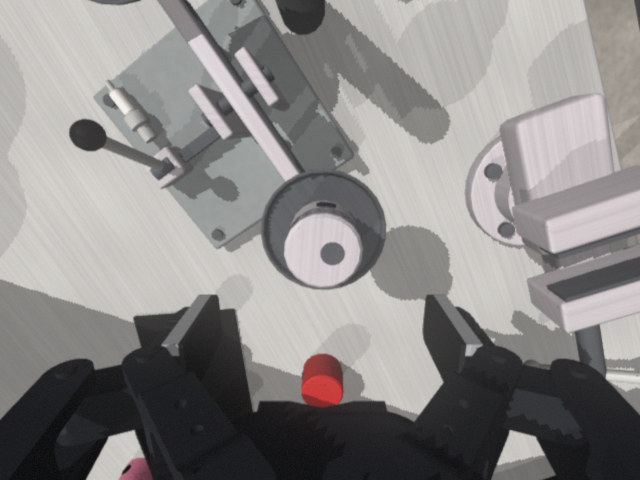

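View pics/scene8.png

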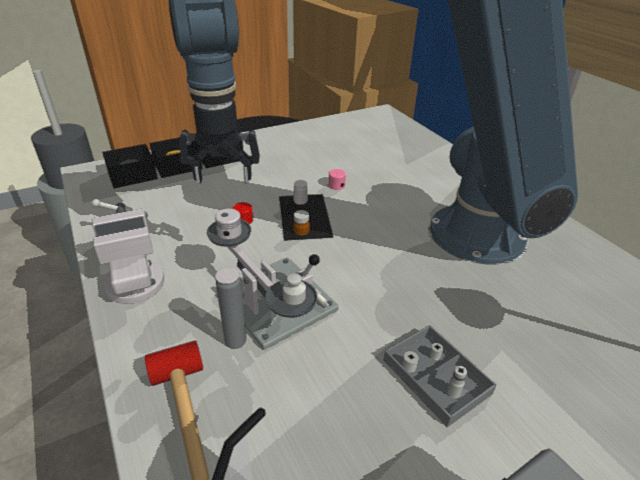

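The piston stands crown up in pan B. The measured crown is at z≈178 and its centre is within 4 mm of the pan's. Next I'll work out the lever move.

```bash
python3 -m creep '[[0,0,0,-0.149,1],[0,0,0,-0.149,1],[0,0,0,-0.149,1],[0,0,0,-0.148,1],[0,0,0,0,1],[0,0,0,0,1],[0,0,0,0,1],[0,0,0,0,1]]'; python3 go.py 497 80 230 8.7;  python3 - <<'E'
from h import *
c=viewer.camera_params("wrist");p,d=viewer.snapshot("wrist");cv2.imwrite("pics/wrist9.png",p[:,:,::-1])
for n in("scene","wrist"):
    c=viewer.camera_params(n);p,d=viewer.snapshot(n);P=cloud(c,d);a=p.max(2)
    m=(np.hypot(P[...,0]-506,P[...,1]-28)<30)&(P[...,2]>95)&(P[...,2]<135);q=P[m];print(n,len(q),q.min(0),q.max(0),q.mean(0))
E
```

```text
t: 23.4
position: [639.0, -114.7, 250.7]
ee_rot: [0.652, 0.758, -0.0, -0.0]
contact_force: [0.6, 0.0, 0.3]
grip_width: -0.002
t 23.4 pos [ 639.  -114.7  250.7] F [0.6 0.  0.3] j [-0.2  0.5  0.4  1.5 -0.   1.2] w -0.002
jaw 8.589904643663592 tilt 0.010096345056346422
shift cm [ 21.4 -11.1   2.1]
turn rad -0.002
scene 109 [496.1  15.1  95.6] [517.3  39.9 127.1] [508.4  30.4 118.4]
wrist 869 [496.1   7.   95. ] [518.2  27.4 127.6] [509.6  17.2 116.7]
```

```bash
python3 -m creep '[[2.2,-1.1,0,0,1],[4,-2.1,0,0,1],[4,-2.1,0,0,1],[4,-2.1,0,0,1],[4,-2.1,0,0,1],[3.2,-1.6,0,0,1],[0,0,0,0,1],[0,0,0,0,1]]'; python3 go.py 498 82 103 8.7
```

```text
t: 24.35
position: [496.8, 80.6, 251.3]
ee_rot: [0.651, 0.759, 0.0, 0.0]
contact_force: [-0.1, -0.1, -0.2]
grip_width: -0.007
t 24.35 pos [496.8  80.6 251.3] F [-0.1 -0.1 -0.2] j [ 0.2  0.2 -0.   1.4 -0.   1.6] w -0.007
jaw 8.788276751364425 tilt 0.06556881463409303
shift cm [ 0.1  0.1 14.8]
turn rad 0.002
```

```bash
python3 -m creep '[[0.1,0.1,2,0,1],[0,0,4,0,1],[0,0,4,0,1],[0,0,3,0,1],[0,0,1.7,0,1],[0,0,0,0,1],[0,0,0,0,1],[0,0,0,0,1]]'; python3 go.py 514.8 -33.4 103 8.7
python3 - <<'E'
from h import *
for n in("wrist","scene"):
    p,d=viewer.snapshot(n);cv2.imwrite(f"pics/{n}10.png",p[:,:,::-1])
E
```

```text
t: 25.15
position: [499.0, 80.8, 105.0]
ee_rot: [0.652, 0.759, 0.001, 0.001]
contact_force: [0.2, 0.5, -0.3]
grip_width: -0.004
t 25.15 pos [499.   80.8 105. ] F [ 0.2  0.5 -0.3] j [ 0.2  0.3 -0.3  1.  -0.   1.6] w -0.004
jaw 8.665455178672834 tilt 0.11065198119907459
shift cm [-11.5  -0.2   0.2]
turn rad -0.001
```

View pics/wrist10.png

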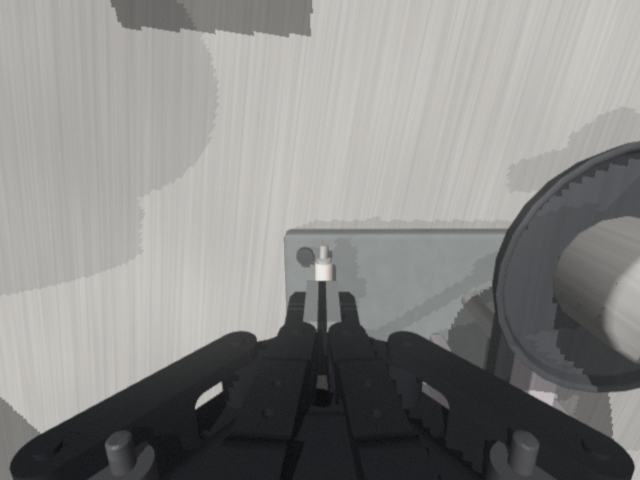

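View pics/scene10.png

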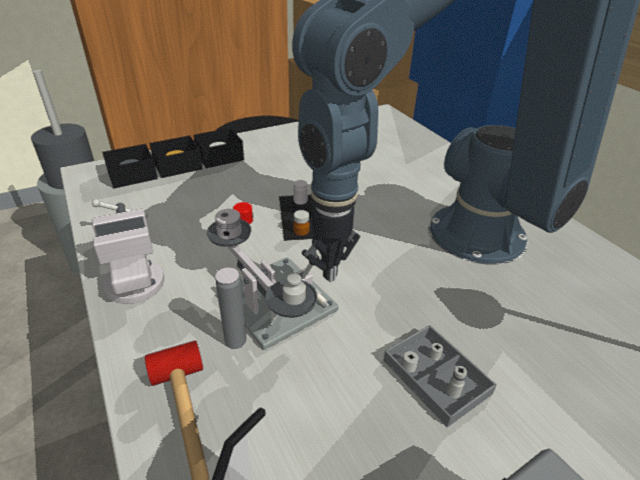

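The closed fingers are on the lever's +y side, lined up with the knob and clear of everything. I'll push toward −tool x.

```bash
python3 -m creep '[[-1,0,0.1,0,1],[-1,0,0,0,1],[-1,-0.1,0,0,1],[-0.8,0,0,0,1],[-0.8,0,0,0,1],[-0.8,0,0,0,1],[-0.8,0,0,0,1],[-0.8,0,0,0,1]]'; python3 go.py 514.8 -33.4 103 8.7
python3 - <<'E'
from h import *
for n in("scene",):
    p,d=viewer.snapshot(n);cv2.imwrite(f"pics/{n}11.png",cv2.resize(p[190:370,180:400,::-1],None,fx=3,fy=3))
E
```

```text
t: 26.05
position: [507.6, 11.3, 103.1]
ee_rot: [0.651, 0.759, 0.0, -0.0]
contact_force: [-0.6, 4.1, 2.9]
grip_width: -0.003
t 26.05 pos [507.6  11.3 103.1] F [-0.6  4.1  2.9] j [ 0.   0.3 -0.3  1.   0.   1.4] w -0.003
jaw 8.706572438643512 tilt 0.05052191263597198
shift cm [-4.5  0.   0. ]
turn rad 0.0
```

View pics/scene11.png

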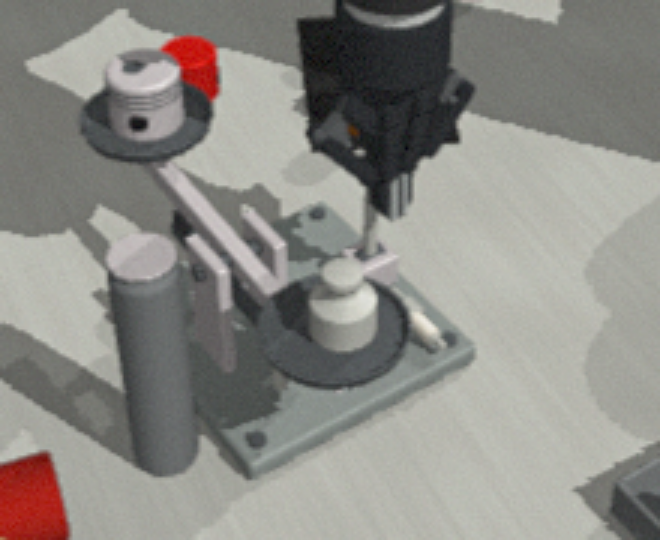

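The lever is moving at 4 N and is near vertical, so I'll keep going.

```bash
python3 -m creep '[[-0.5,0,0,0,1],[-0.5,0,0,0,1],[-0.5,0,0,0,1],[-0.5,0,0,0,1],[-0.5,0,0,0,1],[-0.5,0,0,0,1],[-0.5,0,0,0,1],[-0.4,0,0,0,1]]'; python3 go.py 514.8 -33.4 103 8.7
python3 - <<'E'
from h import *
for n in("scene",):
    p,d=viewer.snapshot(n);cv2.imwrite(f"pics/{n}12.png",cv2.resize(p[190:370,180:400,::-1],None,fx=3,fy=3))
E
```

```text
t: 26.9
position: [512.6, -27.1, 102.3]
ee_rot: [0.651, 0.759, -0.0, -0.001]
contact_force: [-0.8, 3.9, -3.0]
grip_width: 0.0
t 26.9 pos [512.6 -27.1 102.3] F [-0.8  3.9 -3. ] j [-0.1  0.3 -0.3  1.   0.   1.4] w 0.0
jaw 8.706504061041526 tilt 0.0938559164074983
shift cm [-0.7  0.1 -0.1]
turn rad 0.0
```

View pics/scene12.png

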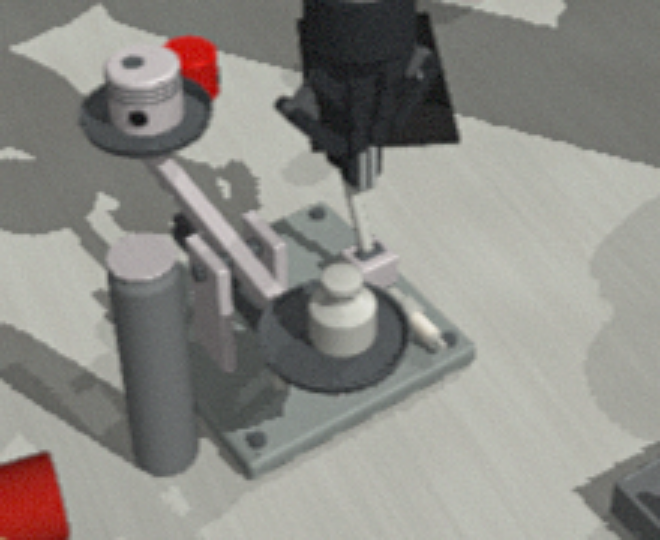

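```bash
python3 -m creep '[[-0.3,0,0,0,1],[-0.3,0,0,0,1],[-0.2,0,0,0,1],[-0.2,0,0,0,1],[0,0,0,0,1],[0,0,0,0,1],[0,0,0,0,1],[0,0,0,0,1]]'; python3 go.py 514.8 -33.4 103 8.7
```

```text
t: 27.75
position: [514.4, -35.9, 102.6]
ee_rot: [0.651, 0.759, 0.0, -0.001]
contact_force: [-2.0, 8.0, -4.5]
grip_width: 0.002
t 27.75 pos [514.4 -35.9 102.6] F [-2.   8.  -4.5] j [-0.1  0.3 -0.3  1.   0.   1.4] w 0.002
jaw 8.744539446180388 tilt 0.0942723014396059
shift cm [ 0.2  0.1 -0. ]
turn rad 0.001
```

```bash
python3 -m creep '[[-0.15,0,0,0,1],[-0.1,0,0,0,1],[0,0,0,0,1],[0,0,0,0,1],[1,0,0,0,1],[2,0,0,0,1],[0,0,-3,0,1],[0,0,-3,0,1]]'; python3 go.py 514.8 -33.4 103 8.7
python3 - <<'E'
from h import *
for n in("scene","wrist"):
    p,d=viewer.snapshot(n);cv2.imwrite(f"pics/{n}13.png",cv2.resize(p[190:370,180:400,::-1],None,fx=3,fy=3) if n=="scene" else p[:,:,::-1]);np.save(f"pics/{n}13.npy",d)
    c=viewer.camera_params(n);P=cloud(c,d)
    for nm,x,y in(("A",602,123),("B",638.5,-115)):
        D=np.hypot(P[...,0]-x,P[...,1]-y);m=(D<40)&(D>30)&(P[...,2]>112)&(P[...,2]<155);print(n,nm,m.sum(),np.median(P[m][:,2]) if m.any() else "")
E
```

```text
t: 28.55
position: [510.5, -9.6, 163.5]
ee_rot: [0.651, 0.759, -0.001, 0.0]
contact_force: [0.3, -0.4, 1.0]
grip_width: 0.001
t 28.55 pos [510.5  -9.6 163.5] F [ 0.3 -0.4  1. ] j [-0.   0.2 -0.2  1.1 -0.   1.4] w 0.001
jaw 8.739090749466968 tilt 0.10753101020792805
shift cm [-2.4  0.1  6.1]
turn rad 0.001
scene A 355 121.25125539392889
scene B 230 145.02371965571547
wrist A 5059 119.72724613545611
wrist B 2 114.06233348866942
```

View pics/scene13.png

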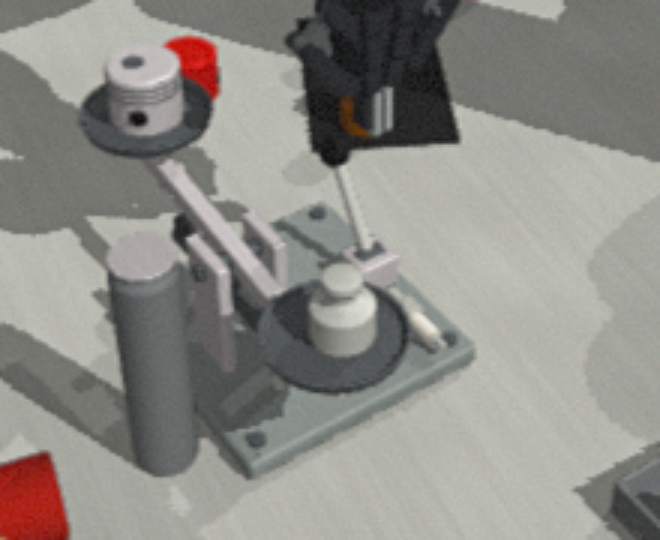

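View pics/wrist13.png

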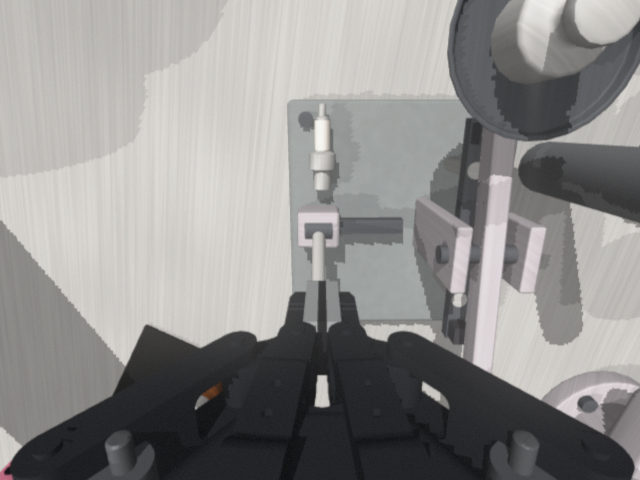

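Pan A is down about 12 mm and pan B up about 12 mm, so the beam is at its stop. I'll check the knob position and wait about 2 s while moving across to the far side, high up.

```bash
python3 - <<'E'
from h import *
c=viewer.camera_params("scene");d=np.load("pics/scene13.npy");P=cloud(c,d)
m=(np.hypot(P[...,0]-518,P[...,1]+56)<22)&(P[...,2]>95)&(P[...,2]<135);q=P[m];print(len(q),q.min(0),q.max(0),q.mean(0))
E
python3 -m creep '[[0,0,-2,0,1],[0,0,-1,0,1],[-3,0,0,0,1],[-4,0,0,0,1],[-3,0,0,0,1],[0,0,0,0,1],[0,0,0,0,1],[0,0,0,0,1]]'; python3 -m creep '[[0,0,0,0,1],[0,0,0,0,1],[0,0,0,0,1],[0,0,0,0,1],[0,0,0,0,1],[0,0,0,0,1],[0,0,0,0,1],[0,0,0,0,1]]'; python3 go.py 525.5 -105 103 8.7
```

```text
115 [507.4 -64.8  95.5] [530.1 -40.2 124.3] [520.  -50.4 113.1]
t: 29.45
position: [525.6, -108.0, 192.7]
ee_rot: [0.651, 0.759, -0.0, -0.0]
contact_force: [0.5, 0.6, -0.3]
grip_width: -0.001
t: 30.25
position: [525.8, -108.3, 192.8]
ee_rot: [0.651, 0.759, -0.0, 0.0]
contact_force: [0.3, 1.0, 0.4]
grip_width: 0.002
t 30.25 pos [ 525.8 -108.3  192.8] F [0.3 1.  0.4] j [-0.2  0.3 -0.1  1.2 -0.   1.2] w 0.002
jaw 8.708287014321865 tilt 0.007992395184614729
shift cm [0.3 0.  9. ]
turn rad 0.0
```

```bash
python3 -m creep '[[0,0,2,0,1],[0,0,3,0,1],[0,0,2.5,0,1],[0,0,1.5,0,1],[0,0,0,0,1],[0,0,0,0,1],[0,0,0,0,1],[0,0,0,0,1]]'; python3 go.py 508 8 103 8.7
python3 - <<'E'
from h import *
for n in("scene",):
    p,d=viewer.snapshot(n);cv2.imwrite(f"pics/{n}14.png",cv2.resize(p[190:370,180:400,::-1],None,fx=3,fy=3) if n=="scene" else p[:,:,::-1]);np.save(f"pics/{n}14.npy",d)
    c=viewer.camera_params(n);P=cloud(c,d)
    for nm,x,y in(("A",602,123),("B",638.5,-115)):
        D=np.hypot(P[...,0]-x,P[...,1]-y);m=(D<40)&(D>30)&(P[...,2]>112)&(P[...,2]<155);print(n,nm,m.sum(),np.median(P[m][:,2]) if m.any() else "")
E
```

```text
t: 31.05
position: [526.5, -108.5, 103.9]
ee_rot: [0.651, 0.759, 0.0, 0.001]
contact_force: [-0.2, -0.1, 0.6]
grip_width: -0.004
t 31.05 pos [ 526.5 -108.5  103.9] F [-0.2 -0.1  0.6] j [-0.2  0.3 -0.2  1.  -0.   1.2] w -0.004
jaw 8.707612820134734 tilt 0.1028899575914841
shift cm [11.8 -0.1  0.1]
turn rad 0.0
scene A 356 121.2800151976042
scene B 238 145.01624414671
```

View pics/scene14.png

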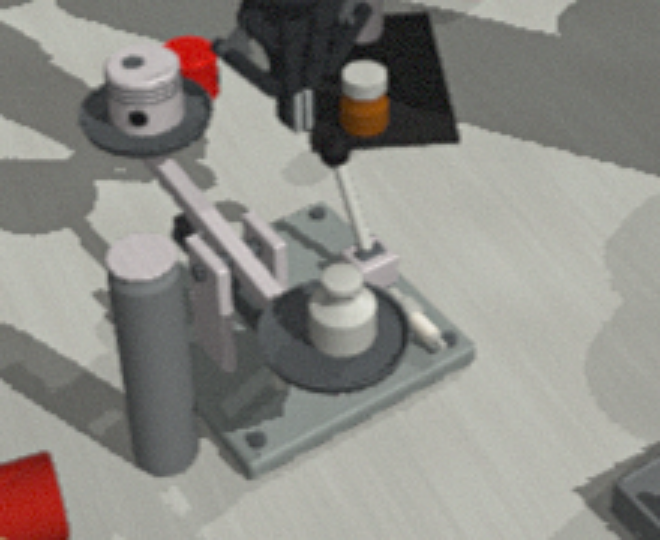

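The beam has rested tipped for about 3 s. I'll push the lever back now.

```bash
python3 -m creep '[[1,0,0,0,1],[1,0,0,0,1],[1,0,0,0,1],[0.6,0,0,0,1],[0.6,0,0,0,1],[0.6,0,0,0,1],[0.6,0,0,0,1],[0.6,0,0,0,1]]';python3 -m creep '[[0.6,0,0,0,1],[0.6,0,0,0,1],[0.6,0,0,0,1],[0.6,0,0,0,1],[0.6,0,0,0,1],[0.6,0,0,0,1],[0.6,0,0,0,1],[0.4,0,0,0,1]]'; python3 go.py 508 8 103 8.7
```

```text
t: 31.9
position: [517.4, -48.9, 103.7]
ee_rot: [0.651, 0.759, -0.0, 0.001]
contact_force: [0.4, -5.1, 4.3]
grip_width: 0.001
t: 32.7
position: [508.9, -3.2, 102.2]
ee_rot: [0.651, 0.759, -0.001, -0.001]
contact_force: [1.5, -4.9, -4.2]
grip_width: -0.001
t 32.7 pos [508.9  -3.2 102.2] F [ 1.5 -4.9 -4.2] j [-0.   0.3 -0.3  1.  -0.   1.4] w -0.001
jaw 8.716416302208295 tilt 0.11024396630167069
shift cm [ 1.1  0.1 -0.1]
turn rad 0.0
```

```bash
python3 -m creep '[[0.3,0,0,0,1],[0.3,0,0,0,1],[0.3,0,0,0,1],[0.2,0,0,0,1],[0.2,0,0,0,1],[0,0,0,0,1],[0,0,0,0,1],[0,0,0,0,1]]'; python3 go.py 508 8 103 8.7
```

```text
t: 33.5
position: [507.2, 7.7, 102.3]
ee_rot: [0.652, 0.758, -0.002, 0.001]
contact_force: [0.9, -13.0, -5.8]
grip_width: -0.001
t 33.5 pos [507.2   7.7 102.3] F [  0.9 -13.   -5.8] j [ 0.   0.3 -0.3  1.  -0.   1.4] w -0.001
jaw 8.636060820859235 tilt 0.2219381334489423
shift cm [ 0.   0.1 -0.1]
turn rad -0.001
```

At 13 N the lever is against its stop. I'll back off, rise clear and check everything.

```bash
python3 -m creep '[[-0.5,0,0,0,1],[-2,0,0,0,1],[-1.5,0,-1,0,1],[0,0,-4,0,1],[0,0,-4,0,1],[0,0,-4,0,1],[0,0,-2,0,1],[0,0,0,0,1]]'; python3 -m creep '[[-2,-3,-1,0,1],[-2,-4,-1,0,1],[-2,-4,0,0,1],[-2,-4,0,0,1],[-1,-2,0,0,1],[0,0,0,0,1],[0,0,0,0,1],[0,0,0,0,1]]';python3 go.py 508 8 103 8.7
python3 - <<'E'
from h import *
for n in("scene","top"):
    p,d=viewer.snapshot(n);cv2.imwrite(f"pics/{n}15.png",p[:,:,::-1]);np.save(f"pics/{n}15.npy",d)
    c=viewer.camera_params(n);P=cloud(c,d);P0=cloud(c,np.load(f"pics/{n}0.npy"))
    for nm,x,y in(("A",602,123),("B",638.5,-115)):
        D=np.hypot(P[...,0]-x,P[...,1]-y);m=(D<40)&(D>30)&(P[...,2]>112)&(P[...,2]<155);print(n,nm,np.median(P[m][:,2]) if m.any() else "")
    for nm,x,y,r,z0,z1 in(("piston",638,-115,36,172,185),("weight",597,122,35,170,190),("socket",387,355,22,55,78),("jar",420.5,-206.5,35,54,65),("can",358.5,-336.5,35,58,70),("oil",700,62,35,170,190),("s1",428,275,20,28,40),("s0",366,275,20,24,36),("knob",506,28,25,95,130)):
        for Q,t in((P0,"start"),(P,"now")):
            m=(np.hypot(Q[...,0]-x,Q[...,1]-y)<r)&(Q[...,2]>z0)&(Q[...,2]<z1)
            if m.sum()>4: print(n,nm,t,m.sum(),Q[m].mean(0),np.array(cv2.minEnclosingCircle(Q[m][:,:2].astype(np.float32))[0]))
E
```

```text
t: 34.3
position: [515.3, -30.2, 256.8]
ee_rot: [0.651, 0.759, 0.002, 0.002]
contact_force: [1.7, -0.6, 0.9]
grip_width: -0.001
t: 35.1
position: [359.9, -144.6, 272.6]
ee_rot: [0.651, 0.759, 0.0, -0.0]
contact_force: [0.4, 0.3, 0.2]
grip_width: -0.001
t 35.1 pos [ 359.9 -144.6  272.6] F [0.4 0.3 0.2] j [-0.4 -0.  -0.2  1.4  0.   1. ] w -0.001
jaw 8.720653676309754 tilt 0.024360019938534577
shift cm [12.8 16.9 17. ]
turn rad 0.0
scene A 132.97174895973006
scene B 133.61213819555985
scene piston start 51 [ 641.5 -107.3  178.4] [ 640.1 -112.8]
scene piston now 316 [ 638.5 -112.4  176.9] [ 638.2 -115.4]
scene weight start 145 [598.1 125.2 179.3] [597.  122.3]
scene weight now 150 [598.1 125.3 180.2] [597.  122.9]
scene socket now 156 [390.1 358.3  65.4] [387.4 357. ]
scene jar start 115 [ 421.9 -205.1   57.9] [ 419.6 -207.7]
scene jar now 117 [ 422.  -204.4   58. ] [ 422.8 -206.5]
scene can start 86 [ 359.5 -335.4   63. ] [ 357.5 -334.8]
scene can now 87 [ 359.8 -335.2   63. ] [ 359.3 -336.7]
scene oil start 355 [700.8  64.9 178. ] [700.   61.8]
scene oil now 356 [700.7  65.  178. ] [69
[... 466 characters left out ...]
  178.4] [ 637.7 -115.9]
top weight start 113 [596.1 122.3 181.4] [596.5 122.5]
top weight now 115 [596.4 122.1 182.4] [597.2 122.2]
top socket now 84 [387.6 354.9  67.9] [388.1 356.4]
top jar start 208 [ 421.3 -205.6   58.9] [ 420.7 -206.3]
top can start 208 [ 359.3 -337.2   63.8] [ 358.8 -337.6]
top oil start 293 [698.9  62.  179.9] [699.9  62.6]
top oil now 295 [698.9  61.9 179.9] [699.2  62.7]
top s1 start 112 [426.9 272.6  34.4] [426.7 273.2]
top s1 now 112 [426.9 272.8  34.3] [427.4 273.6]
top s0 start 70 [365.1 274.7  30.7] [365.6 275.5]
top s0 now 71 [365.  274.8  29.8] [364.7 275.1]
top knob start 94 [505.   25.4 121.9] [506.5  24.4]
top knob now 97 [504.6  30.1 119.1] [505.4  27.8]
```

View pics/scene15.png

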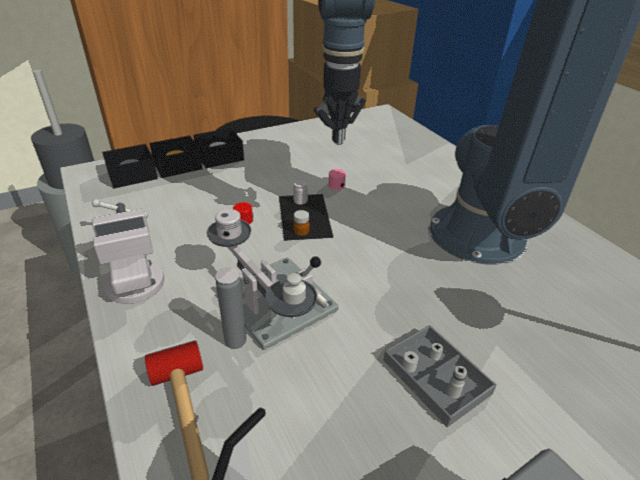

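View pics/top15.png

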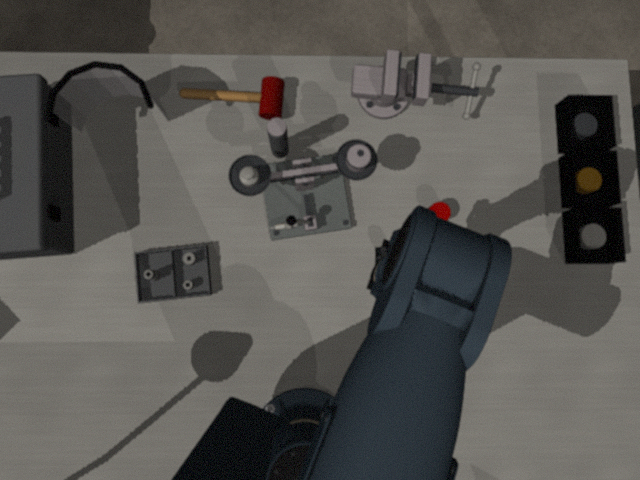

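Everything checks out: the lever is fully arrested, both pans are level, and none of the bystanders has shifted. I'm handing the job in.

```bash
python3 -c "
from station import env
print(env.sign_off())"
```

```text
the job is handed in; nothing more can be done
None
```

The job is done and handed in at about 35 s of the 72 s allowed; the hand-in reports no verdict. I stood the spark plug socket upright in the empty tray bay and set the piston crown up in the freed pan (pan B). I then threw the lever to its release stop, left the beam tipped for about 3 s, and pushed the lever back to the arrest stop.

My last checks, from the scene and top cameras:
- **Beam:** pan floors at about 133 and 134 mm (scene) and 134 and 135 mm (top), so it is level again. While released, the pans were about 12 mm down and up.
- **Lever:** the knob is about 4 mm further towards the arrest side than at the start.
- **Piston:** within about 2 mm of the pan centre, with the crown at about 177–178 mm as expected. One earlier wrist reading put it about 4 mm off, still well inside the 22 mm limit.
- **Check weight:** about 5 mm from its pan's centre, and unmoved.
- **Socket:** upright, within about 3 mm of the bay's middle.
- **Bystanders:** the jar, small can, spray can and short sockets moved no more than about 3 mm, which is within measurement noise. The arm hid the jar and can from the top camera, so those two rest on the scene camera alone. I checked the spark plug only by eye, and it looked undisturbed.
- **Forces:** no reading exceeded about 15 N. No check failed.

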